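Secure the extraction cells and lift their carrier

ROBOT

A 6-joint arm with a two-finger parallel gripper is mounted at the origin on the work surface. World frame = base frame: x ahead of the robot, y to its left, z up, the work surface at z = 0. Lengths are in m, angles in rad, forces in N, time in s.
With the tool pointing down it reaches from about 0.35 to 0.775 m from the base axis. Payload 5.5 kg.
Tool frame: the origin (TCP) lies midway between the tips of the shut fingers; the grasp point (between the pads) lies hold_point_z behind it (hold_point_z is the distance from the TCP to the grasp point, in m); z points along the fingers, y is the direction in which the jaws open and shut (so a half turn about z gives the same grasp; the last joint's range is limited). The gripper opens to 85 mm and grips with 20 to 120 N. Pads are 22 mm wide; open, the fingers measure 114 mm over their backs; the gripper's body (76 mm by 85 mm) begins 54 mm behind the grasp point. The pads swing forward as they close: fully open they stand 13 mm farther back than shut.
Start: joints at [1.097, 0.313, 0.046, 1.304, 0, 1.431], TCP at [0.188, 0.543, 0.231] pointing down, gripper open.
Joint ranges: [-2.76, 2.76], [-0.86, 1.69], [-1.03, 1.26], [-2.2, 2.34], [-1.47, 1.5], [-3.14, 3.14]. Speed limits (rad/s): [2.57, 2.57, 3.14, 3.14, 3.14, 3.14].

INTERFACE

Orientations are given as a unit quaternion [w, x, y, z].
In Python, from workcell import * gives the robot as it stands. The module is installed in compiled form; this text tells all that it offers.
- The arm moves only by the tool jog_arm, never from a script. Its argument "plan" is a list of rows, each a list of 6 numbers: the shift along the world's x, y, z in m, then the turn, a rotation vector about the world's x, y, z in degrees. A call has exactly 10 rows; each row shifts and turns the commanded pose from where the row before left it; what a row does not reach is not made up. A row lasts 1/10 s, in which the tool goes at most 50 mm and 8.59 degrees, less where a joint would pass 70% of its speed; a pose out of reach is approached as far as the arm can. A call with a gripper value outside its range is refused whole. "hand" is the opening, from 0 (shut) to 1 (fully open), set as the call begins (left out, the last holds). The fingers move at their own pace and stop on an object; "force" is the grip in N (left out, the last holds). Time passes only in rows, so rows that do not move let the fingers close, or fill a call up. It gives the time, the measured TCP pose, the force and the opening at its end, in the units of the state.
- get_state(): the state, without advancing time (a new reading comes with each control period).
- read_camera(name): name is "side" or "top"; returns the picture (420x560x3 uint8, red, green, blue); there is no depth.
- calibration(name): a dict with "K" (3x3 intrinsics, pixels), "world_to_cam" (4x4, takes a point from world to camera coordinates). Camera axes: x right, y down, z forward; pixel columns grow to the right and rows downward; lengths in m; the calibration is good to about 2 mm. A picture is of the moment at which its call begins. calibration takes no time and is no camera call.
- hand_in(): hands the job in, once; it reports no verdict.
The state is a dict: "clock": time; "joint_pos": joint angles; "qvel": joint speeds; "tau": joint torques, N m; "tcp_pos": TCP position; "orientation": TCP orientation; "wrist_force": force on the tool from outside, world axes, zero at the start; "ft_torque": the same for the moment, N m; "finger_gap": finger opening in m.
Only numpy, scipy, OpenCV 4.12 (cv2) and the standard library are available. Lean on these libraries where they do the work, as an engineer would, in place of code of your own. Each camera call takes 0.05 s, during which the arm holds its last target.

TASK

Swing the steel retaining frame of the cell carrier (the one with the orange knob) down, all the way until it rests in its catch, with the carrier still standing in the grey tray. Then lift the carrier, which has a blue handle, with both cells in it and never tipping it, until its underside is at least 10 cm above the bench, and finish holding it there, level and still. Leave the other things on the bench where they are, and do not put the carrier down or let go: the program ends while holding it.

Things in the scene. Friction and masses are not known exactly. Their poses are not given: they have to be found in the camera images.
- carrier: Loose carrier for two steel cells, standing in the grey tray. Origin: centre of its underside; z up, x along its length (216 mm; 90 mm wide in y, 144 mm high with handle). Black base and cell plate, aluminium ends, blue handle across the middle. It carries the retaining frame (joint retainer) and two cells at x = -60 and +60 mm; about 0.8 kg in all, nearly balanced.
- handle (a point): Centre of the blue handle bar, 132 mm above the carrier's underside, above its middle; axes as the carrier's. The bar is 70 mm long in x, 16 mm thick in y (grip it across y from above), 24 mm high, on posts at x = -25 and +25 mm. The closed frame's side rods (8 mm thick) run 38 mm below this point at y = -30 and +30 mm.
- retainer (a joint): Angle of the retaining frame, a ladder of 8 mm steel rods 68 mm wide straddling the handle. 0 = closed: level over the cells, end rod in the catch at the carrier's +x end; it grows as the free end swings up, to 1.5; starts at 0.7 to 1.35. Stiff hinge: stays where left, about 1 N at the knob moves it. Hinge axis along the carrier's y, at x = -98, z = -38 mm from point handle.
- knob (a point): Centre of the orange knob at the frame's free end, 232 mm from the hinge axis: a cylinder 20 mm across, 24 mm long, along the carrier's y. Its flat ends can be pinched across y from above; it can turn between the fingers. With the frame closed it is at x = 134, z = 94 mm of the carrier. Its x axis points along the frame, away from the hinge.
- cell_a_center (a point): Centre of a steel cell, a spool 38 mm across and 76 mm high, standing in the carrier's hole at x = -60 mm. Its underside is 8 mm above the carrier's underside.
- cell_b_center (a point): The other steel cell, alike, in the hole at x = +60 mm.
- tray: Fixed grey spill tray, 240 x 310 mm (x, y), rim 16 mm above the bench, floor 5 mm thick; origin at the centre of its underside.
- bottle_clear: Bystander: clear glass bottle with blue cap, 70 mm across, 140 mm high; origin at the centre of its underside.
- bottle_amber: Bystander: amber glass bottle with white cap, 70 mm across, 140 mm high; origin at the centre of its underside.
- jar: Bystander: clear jar with white cap, 70 mm across, 90 mm high; origin at the centre of its underside.
- spare_cell: Bystander: a third steel cell standing on the bench, 38 mm across, 76 mm high; origin at the centre of its underside.
- spanner: Bystander: spanner lying on the bench, 170 mm long along its x.
- beaker: Bystander: glass beaker, 70 mm across, 90 mm high; origin at the centre of its underside.

How it is judged:
On the way, in this order (a step that is already met when the one before it is completed fails the run):
1. the retaining frame rests in its catch, the carrier still standing in the tray (value of joint retainer below 0.06 rad and height (world z) of carrier below 0.015 m), for 0.2 s.
2. the carrier is lifted at least 10 cm above the bench with the frame closed, level, in the fingers (value of joint retainer below 0.06 rad and height (world z) of carrier above 0.095 m and angle between carrier's own z axis and vertical below 0.14 rad and contact force between the fingers and carrier above 1 N), for 0.2 s.
At the end, for the whole second after the job is handed in: Held by the fingers and touching nothing else, the carrier is 10 cm (less 5 mm) or more above the bench, level within 8 degrees and still (under 30 mm/s, 0.2 rad/s); the frame is within 0.06 rad of closed and both cells stand in their holes (all of step 2 and linear speed of carrier below 0.03 m/s and angular speed of carrier below 0.2 rad/s and z of cell_a_center in the frame of handle between -0.105 and -0.07 m and x of cell_a_center in the frame of handle between -0.075 and 0.075 m and y of cell_a_center in the frame of handle between -0.02 and 0.02 m and z of cell_b_center in the frame of handle between -0.105 and -0.07 m and x of cell_b_center in the frame of handle between -0.075 and 0.075 m and y of cell_b_center in the frame of handle between -0.02 and 0.02 m and contact force between carrier and tray below 0.2 N and contact force between carrier and bottle_clear below 0.2 N and contact force between carrier and bottle_amber below 0.2 N); the arm keeps its last pose, push and grip.
It fails at once if the carrier is tipped by more than 20 degrees (angle between carrier's own z axis and vertical above 0.35 rad).
It fails at once if the carrier leaves the tray floor by more than 2 cm with the frame not closed (height (world z) of carrier above 0.025 m and value of joint retainer above 0.1 rad).
It fails at once if a bystander is moved more than 3 cm (distance of any of bottle_clear, bottle_amber, jar, spare_cell, spanner, beaker from where it was at the start of the episode above 0.03 m).
It also fails if it takes over 54 s, if anything falls off the work surface, if the arm or the gripper's body presses on something with over 40 N, if the wrist force passes 120 N, or if a joint passes its speed limit or range.

## Working session

There is one attempt and no reset: what is moved stays moved. The work goes in short steps, Python scripts to look and compute and a tool call to move; the robot and the scene stay as the last step left them, time stands still between calls to the robot, and variables do not carry over. Pictures are saved under pics/ and viewed, and the job is handed in when it is done.

Besides the shell and the picture viewer there is one more tool, called after ">>>" in YAML: its name, and indented under it one key for each argument. jog_arm: Moves the arm, as the interface text tells. Its arguments: {"type":"object","properties":{"plan":{"type":"array","items":{"type":"array","items":{"type":"number"}}},"hand":{"type":"number"},"force":{"type":"number"}},"required":["plan"]}

```bash
mkdir -p pics
python3 - <<'E'
from workcell import *
import cv2
s=get_state(); print(s)
for n in("side","top"):
    im=read_camera(n); cv2.imwrite(f"pics/{n}0.png",im[:,:,::-1]); c=calibration(n); print(n,c)
E
```

```text
{'clock': 0.0, 'joint_pos': array([ 1.09735459e+00,  3.13981495e-01,  4.49619378e-02,  1.30358508e+00,
       -6.20135202e-06,  1.43117183e+00]), 'qvel': array([-3.70706575e-04, -3.89102114e-04,  1.86792914e-03, -7.28224575e-05,
       -4.46763458e-04,  3.04457608e-04]), 'tau': array([ 8.26597193e-05, -4.80629396e+01,  2.98531812e+01,  1.91420614e-02,
       -1.43661196e-04,  1.83598246e-05]), 'tcp_pos': array([0.1881878 , 0.54278961, 0.23041265]), 'orientation': array([-2.69877784e-04,  1.66134660e-01,  9.86102661e-01, -8.62945335e-04]), 'wrist_force': array([-0.06701404,  0.52635728,  0.27108458]), 'ft_torque': array([-0.02988547, -0.04673663,  0.04368355]), 'finger_gap': 0.0853353700301817}
side {'K': array([[458.36690415,   0.        , 278.81722446],
       [  0.        , 458.36690415, 212.10100499],
       [  0.        ,   0.        ,   1.        ]]), 'world_to_cam': array([[ 0.99347526, -0.11311284, -0.01457391, -0.50556768],
       [-0.07324489, -0.53485726, -0.84176178,  0.13694521],
       [ 0.08741911,  0.83733697, -0.53965239,  1.13076053],
       [ 0.        ,  0.        ,  0.        ,  1.        ]])}
top {'K': array([[498.94999667,   0.        , 280.37118213],
       [  0.        , 498.94999667, 210.46562037],
       [  0.        ,   0.        ,   1.        ]]), 'world_to_cam': array([[ 0.01365593, -0.99988325, -0.00685545,  0.00250639],
       [-0.99726447, -0.01312143, -0.07274199,  0.52424561],
       [ 0.07264354,  0.00783005, -0.99732723,  1.28216085],
       [ 0.        ,  0.        ,  0.        ,  1.        ]])}
```

View pics/side0.png

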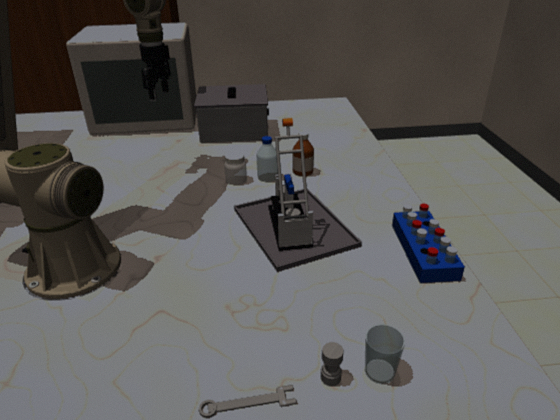

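View pics/top0.png

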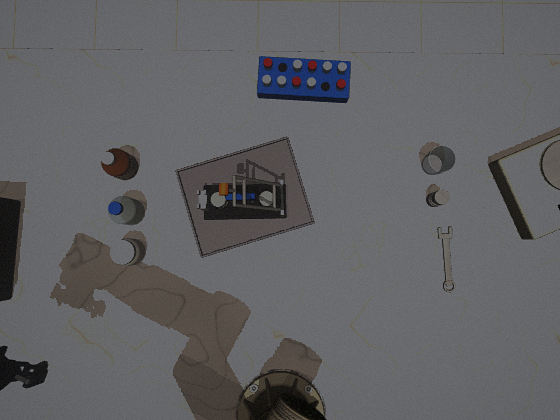

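The side view shows the carrier near (295,210), with the frame raised and the orange knob at about (288,122). In the top view the tray is centred near (245,197), the knob is near (224,189), and the hinge is at the right end, near (284,195). The bottles stand at left, around (120,160) and (120,208). I'll enlarge the crops next.

Run:
```python
import cv2,numpy as np
a=cv2.imread("pics/top0.png")[130:260,170:320]; cv2.imwrite("pics/topc.png",cv2.resize(cv2.convertScaleAbs(a,alpha=1.6),None,fx=5,fy=4.6,interpolation=2)) 
a=cv2.imread("pics/side0.png")[105:275,225:365]; cv2.imwrite("pics/sidec.png",cv2.resize(cv2.convertScaleAbs(a,alpha=1.6),None,fx=3.5,fy=3.5,interpolation=2))
for n in("top","side"):
    im=cv2.imread(f"pics/{n}0.png");h=cv2.cvtColor(im,cv2.COLOR_BGR2HSV)
    for nm,lo,hi in(("orange",(8,170,100),(20,255,255)),("blue",(105,150,40),(125,255,255))):
        m=cv2.inRange(h,lo,hi); k,l,st,ce=cv2.connectedComponentsWithStats(m)
        print(n,nm,[(s.tolist(),c.round(1).tolist()) for s,c in zip(st[1:],ce[1:]) if s[4]>8])
```

```text
top orange [([219, 183, 9, 12, 91], [222.7, 188.1])]
top blue [([257, 56, 94, 42, 2263], [303.3, 78.4]), ([236, 193, 6, 7, 37], [238.5, 196.4]), ([246, 193, 9, 7, 50], [250.1, 195.5]), ([226, 194, 6, 6, 31], [228.8, 196.8]), ([108, 202, 13, 13, 131], [114.4, 207.9])]
side orange [([283, 118, 10, 5, 37], [287.4, 120.4])]
side blue [([262, 136, 10, 6, 44], [266.1, 138.4]), ([285, 175, 9, 18, 79], [288.6, 181.8]), ([416, 211, 17, 11, 96], [424.3, 216.7]), ([394, 213, 70, 68, 1310], [427.1, 250.0]), ([425, 276, 10, 5, 17], [428.7, 278.2])]
```

View pics/topc.png

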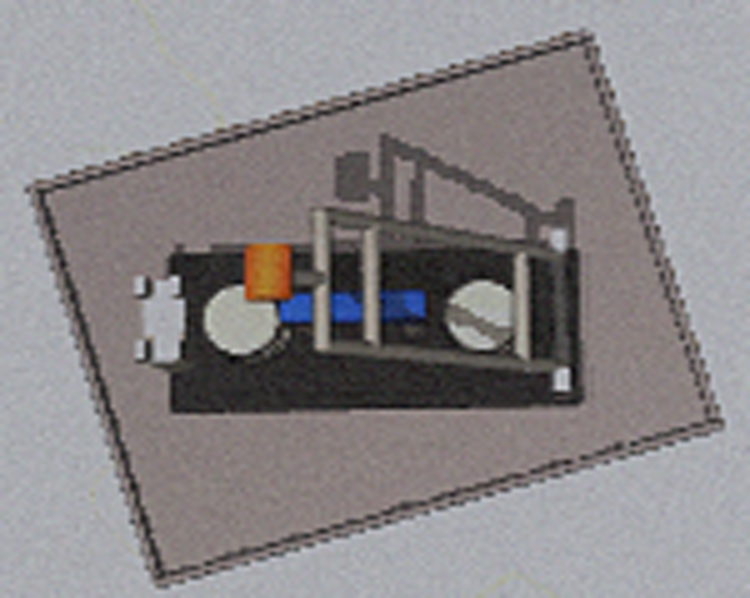

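View pics/sidec.png

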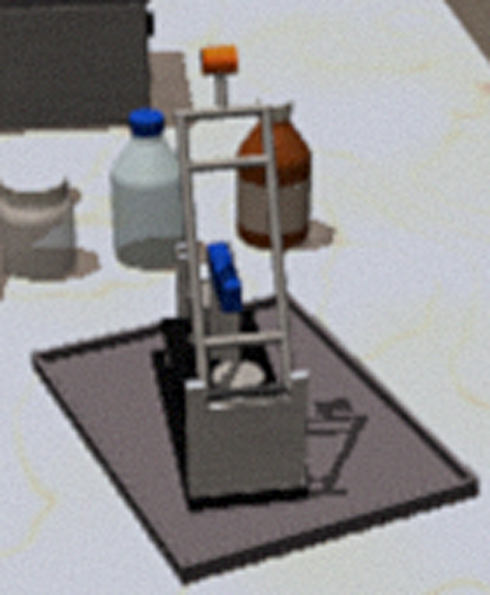

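```bash
cat > h.py <<'E'
import numpy as np
from workcell import *
def ray(n,p):
    c=calibration(n);T=c["world_to_cam"];R=T[:3,:3]
    d=R.T@np.linalg.solve(c["K"],[p[0],p[1],1]); return -R.T@T[:3,3],d
def plane(n,p,z):
    o,d=ray(n,p); return o+d*(z-o[2])/d[2]
def tri(p,q):
    o,d=ray("top",p);u,e=ray("side",q)
    s=np.linalg.lstsq(np.c_[d,-e],u-o,rcond=None)[0]
    a=o+s[0]*d;b=u+s[1]*e; return (a+b)/2,np.linalg.norm(a-b)
E
python3 - <<'E'
from h import *
f=lambda x,y:(170+x/5-.4,130+y/4.6-.4)
for nm,p,z in [("hinge far",f(560,237),.105),("hinge near",f(562,378),.105),("catch",f(162,320),.105),("hL",f(280,308),.149),("hR",f(425,304),.149),("base TL",f(172,252),.018),("BL",f(172,410),.018),("BR",f(580,403),.018),("TR",f(580,250),.018),("cellL",f(242,320),.089),("cellR",f(485,316),.089),
 ("tray1",f(590,35),.016),("tray2",f(720,425),.016),("tray3",f(160,580),.016),("tray4",f(35,188),.016)]:
    print(nm,plane("top",p,z).round(4))
print(tri((223.5,188.5),(287.4,122)))
print(tri(f(353,306),(288.6,182)))
for nm,p,z in [("clearcap",(114.4,208),.14),("ambercap",(109,158),.14)]:print(nm,plane("top",p,z).round(3))
E
```

```text
hinge far [0.5899 0.0068 0.105 ]
hinge near [0.5148 0.0049 0.105 ]
catch [0.5431 0.2006 0.105 ]
hL [0.5458 0.1379 0.149 ]
hR [0.5488 0.0696 0.149 ]
base TL [0.5902 0.2108 0.018 ]
BL [0.5    0.2085 0.018 ]
BR [ 0.5068 -0.0043  0.018 ]
TR [ 0.5941 -0.0032  0.018 ]
cellL [0.5451 0.1636 0.089 ]
cellR [0.5488 0.0434 0.089 ]
tray1 [ 0.7187 -0.0069  0.016 ]
tray2 [ 0.4954 -0.0775  0.016 ]
tray3 [0.4038 0.2127 0.016 ]
tray4 [0.6264 0.2843 0.016 ]
(array([0.54812356, 0.12486568, 0.29772383]), np.float64(0.0010128669492048719))
(array([0.54821212, 0.10415149, 0.14158489]), np.float64(0.00032926832078336983))
clearcap [0.516 0.402 0.14 ]
ambercap [0.636 0.42  0.14 ]
```

```bash
python3 -c "
import workcell
print([ (n,getattr(workcell,n)) for n in dir(workcell) if not n.startswith('__')])"
```

```text
[('MotionError', <class 'workcell.MotionError'>), ('calibration', <function make.<locals>.<lambda> at 0x7f053fe80720>), ('get_state', <function make.<locals>.<lambda> at 0x7f053fe80680>), ('hand_in', <function connect.<locals>.done at 0x7f053fdf37e0>), ('hold_point_z', 0.0187), ('read_camera', <function make.<locals>.drawn_camera at 0x7f053fe80180>)]
```

>>> jog_arm:
  plan:
    - [0.018, -0.021, 0.015, 0, 0, -3.5]
    - [0.018, -0.021, 0.015, 0, 0, -3.5]
    - [0.018, -0.021, 0.015, 0, 0, -3.5]
    - [0.018, -0.021, 0.015, 0, 0, -3.5]
    - [0.018, -0.021, 0.015, 0, 0, -3.5]
    - [0.018, -0.021, 0.015, 0, 0, -3.5]
    - [0.018, -0.021, 0.015, 0, 0, -3.5]
    - [0.018, -0.021, 0.015, 0, 0, -3.5]
    - [0.018, -0.021, 0.015, 0, 0, -3.5]
    - [0.018, -0.021, 0.015, 0, 0, -3.5]
  hand: 0.6

```text
clock: 1.1
tcp_pos: [0.3688, 0.3323, 0.3816]
orientation: [-0.0, 0.456, 0.89, -0.0]
wrist_force: [1.0, 0.8, 0.0]
finger_gap: 0.0515
```

>>> jog_arm:
  plan:
    - [0.018, -0.021, 0, 0, 0, -3.4]
    - [0.018, -0.021, 0, 0, 0, -3.4]
    - [0.018, -0.021, 0, 0, 0, -3.4]
    - [0.018, -0.021, 0, 0, 0, -3.4]
    - [0.018, -0.021, 0, 0, 0, -3.4]
    - [0.018, -0.021, 0, 0, 0, -3.4]
    - [0.018, -0.021, 0, 0, 0, -3.4]
    - [0.018, -0.021, 0, 0, 0, -3.4]
    - [0.018, -0.021, 0, 0, 0, -3.4]
    - [0.018, -0.019, 0, 0, 0, -3.4]

```text
clock: 2.1
tcp_pos: [0.5489, 0.1242, 0.3809]
orientation: [-0.0, 0.696, 0.718, -0.0]
wrist_force: [-0.3, 0.1, -0.2]
finger_gap: 0.0512
```

Run:
```python
from h import *
import cv2
s=get_state();print(s['tcp_pos'],s['orientation'],s['joint_pos'])
im=read_camera("side")[:,:,::-1]; cv2.imwrite("pics/side1.png",cv2.resize(im[20:260,150:400],None,fx=2.5,fy=2.5))
```

```text
[0.54890863 0.12419867 0.3808553 ] [-2.88225318e-04  6.96447817e-01  7.17607301e-01 -3.41916326e-04] [ 7.98940414e-02  3.03445401e-01  3.96832102e-01  1.66507723e+00
 -1.79472005e-05  1.62076523e+00]
```

View pics/side1.png

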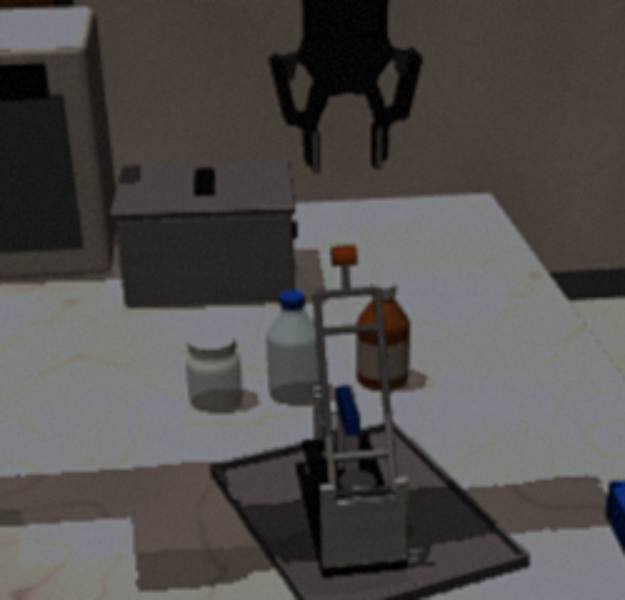

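The open fingers hang centred above the knob, which is at crop (344,255) with the fingers at (312,165) and (378,165). Next I descend and close.

>>> jog_arm:
  plan:
    - [0, 0, -0.013, 0, 0, 0]
    - [0, 0, -0.013, 0, 0, 0]
    - [0, 0, -0.013, 0, 0, 0]
    - [0, 0, -0.013, 0, 0, 0]
    - [0, 0, -0.013, 0, 0, 0]
    - [0, 0, -0.013, 0, 0, 0]
    - [0, 0, -0.012, 0, 0, 0]
    - [0, 0, -0.012, 0, 0, 0]
    - [0, 0, 0, 0, 0, 0]
    - [0, 0, 0, 0, 0, 0]

```text
clock: 3.15
tcp_pos: [0.5483, 0.1253, 0.2792]
orientation: [-0.0, 0.695, 0.719, -0.0]
wrist_force: [-0.5, -0.8, -0.1]
finger_gap: 0.0513
```

>>> jog_arm:
  plan:
    - [0, 0, 0, 0, 0, 0]
    - [0, 0, 0, 0, 0, 0]
    - [0, 0, 0, 0, 0, 0]
    - [0, 0, 0, 0, 0, 0]
    - [0, 0, 0, 0, 0, 0]
    - [0, 0, 0, 0, 0, 0]
    - [0, 0, 0, 0, 0, 0]
    - [0, 0, 0, 0, 0, 0]
    - [0, 0, 0, 0, 0, 0]
    - [0, 0, 0, 0, 0, 0]
  hand: 0
  force: 20

```text
clock: 4.15
tcp_pos: [0.5485, 0.1257, 0.2799]
orientation: [0.0, 0.695, 0.719, 0.001]
wrist_force: [-2.5, 3.2, 5.7]
finger_gap: 0.0238
```

Run:
```python
from h import *
import cv2
s=get_state();print(s['tcp_pos'],s['orientation'],s['wrist_force'],s['finger_gap'])
im=read_camera("side")[:,:,::-1]; cv2.imwrite("pics/side2.png",cv2.resize(im[20:260,150:400],None,fx=2.5,fy=2.5))
h=np.array([.550,.006,.099]); g=s['tcp_pos']+[0,0,.0187]; v=g-h; R=np.hypot(v[1],v[2]);t=np.arctan2(v[2],v[1]);print(R,t)
u=np.array([-.029,.9996]);
th=np.linspace(t,0,31)
print(np.diff(np.c_[np.cos(th)*R,np.sin(th)*R],axis=0).round(4).tolist())
```

```text
[0.54846095 0.12569078 0.27987973] [5.83146091e-05 6.95329128e-01 7.18691225e-01 5.68478358e-04] [-2.47983955  3.18554359  5.67502218] 0.02378373235018858
0.2327186081103819 1.030587040705702
[[0.0068, -0.0042], [0.0066, -0.0045], [0.0065, -0.0047], [0.0063, -0.0049], [0.0061, -0.0051], [0.006, -0.0053], [0.0058, -0.0055], [0.0056, -0.0057], [0.0054, -0.0059], [0.0052, -0.0061], [0.005, -0.0063], [0.0047, -0.0064], [0.0045, -0.0066], [0.0043, -0.0067], [0.0041, -0.0069], [0.0038, -0.007], [0.0036, -0.0071], [0.0033, -0.0073], [0.0031, -0.0074], [0.0028, -0.0075], [0.0026, -0.0076], [0.0023, -0.0077], [0.002, -0.0077], [0.0018, -0.0078], [0.0015, -0.0079], [0.0012, -0.0079], [0.001, -0.0079], [0.0007, -0.008], [0.0004, -0.008], [0.0001, -0.008]]
```

View pics/side2.png

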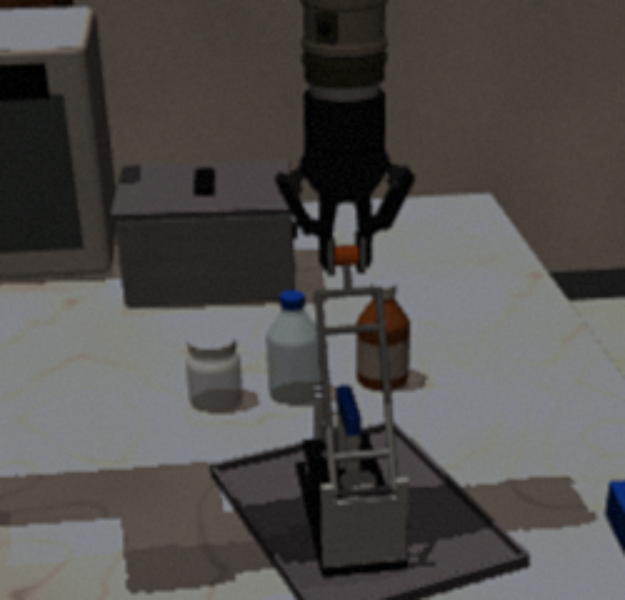

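The knob is pinched, with the gap at 23.8 mm against the 24 mm expected. I follow the arc in thirds and check the force after each.

>>> jog_arm:
  plan:
    - [-0.0002, 0.0068, -0.0042, 0, 0, 0]
    - [-0.0002, 0.0066, -0.0045, 0, 0, 0]
    - [-0.0002, 0.0065, -0.0047, 0, 0, 0]
    - [-0.0002, 0.0063, -0.0049, 0, 0, 0]
    - [-0.0002, 0.0061, -0.0051, 0, 0, 0]
    - [-0.0002, 0.006, -0.0053, 0, 0, 0]
    - [-0.0002, 0.0058, -0.0055, 0, 0, 0]
    - [-0.0002, 0.0056, -0.0057, 0, 0, 0]
    - [-0.0002, 0.0054, -0.0059, 0, 0, 0]
    - [-0.0002, 0.0052, -0.0061, 0, 0, 0]

```text
clock: 5.2
tcp_pos: [0.5463, 0.1859, 0.2266]
orientation: [-0.0, 0.695, 0.719, -0.0]
wrist_force: [-1.9, 0.3, 2.3]
finger_gap: 0.0234
```

>>> jog_arm:
  plan:
    - [-0.0001, 0.005, -0.0063, 0, 0, 0]
    - [-0.0001, 0.0047, -0.0064, 0, 0, 0]
    - [-0.0001, 0.0045, -0.0066, 0, 0, 0]
    - [-0.0001, 0.0043, -0.0067, 0, 0, 0]
    - [-0.0001, 0.0041, -0.0069, 0, 0, 0]
    - [-0.0001, 0.0038, -0.007, 0, 0, 0]
    - [-0.0001, 0.0036, -0.0071, 0, 0, 0]
    - [-0.0001, 0.0033, -0.0073, 0, 0, 0]
    - [-0.0001, 0.0031, -0.0074, 0, 0, 0]
    - [-0.0001, 0.0028, -0.0075, 0, 0, 0]

```text
clock: 6.2
tcp_pos: [0.5454, 0.2251, 0.1576]
orientation: [-0.0, 0.695, 0.719, 0.0]
wrist_force: [-3.0, 0.4, 0.9]
finger_gap: 0.0234
```

Run:
```python
from h import *
import cv2
s=get_state();print(s['tcp_pos'],s['wrist_force'],s['finger_gap'])
im=read_camera("side")[:,:,::-1]; cv2.imwrite("pics/side3.png",cv2.resize(im[60:280,200:400],None,fx=2.7,fy=2.7))
```

```text
[0.54538869 0.2251292  0.15761069] [-2.98765493  0.42233701  0.93692855] 0.023409072857064776
```

View pics/side3.png

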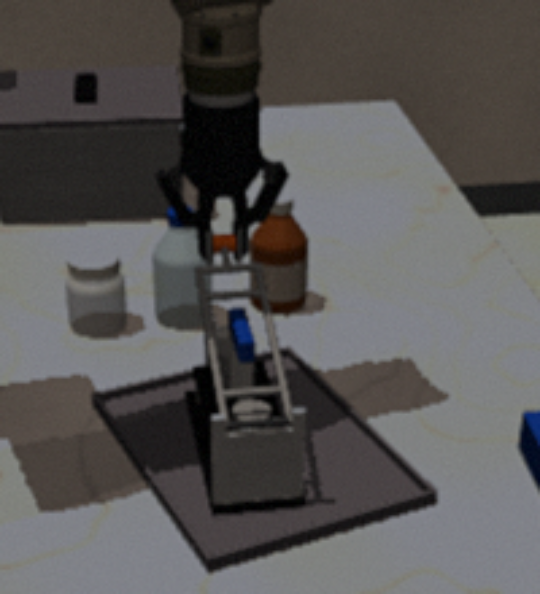

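The frame is following the knob, with the rods level with the handle and the carrier not visibly shifted. I take the last third.

>>> jog_arm:
  plan:
    - [-0.0001, 0.0026, -0.0076, 0, 0, 0]
    - [-0.0001, 0.0023, -0.0077, 0, 0, 0]
    - [-0.0001, 0.002, -0.0077, 0, 0, 0]
    - [-0.0001, 0.0018, -0.0078, 0, 0, 0]
    - [-0.0001, 0.0015, -0.0079, 0, 0, 0]
    - [-0.0001, 0.0012, -0.0079, 0, 0, 0]
    - [-0.0001, 0.001, -0.0079, 0, 0, 0]
    - [-0.0001, 0.0007, -0.008, 0, 0, 0]
    - [-0.0001, 0.0004, -0.008, 0, 0, 0]
    - [-0.0001, 0.0001, -0.008, 0, 0, 0]

```text
clock: 7.25
tcp_pos: [0.5448, 0.2386, 0.0792]
orientation: [0.0, 0.695, 0.719, 0.0]
wrist_force: [-0.8, 2.9, 1.3]
finger_gap: 0.0238
```

>>> jog_arm:
  plan:
    - [0, 0, -0.001, 0, 0, 0]
    - [0, 0, -0.001, 0, 0, 0]
    - [0, 0, -0.001, 0, 0, 0]
    - [0, 0, 0, 0, 0, 0]
    - [0, 0, 0, 0, 0, 0]
    - [0, 0, 0, 0, 0, 0]
    - [0, 0, 0, 0, 0, 0]
    - [0, 0, 0, 0, 0, 0]
    - [0, 0, 0, 0, 0, 0]
    - [0, 0, 0, 0, 0, 0]

```text
clock: 8.25
tcp_pos: [0.5446, 0.2385, 0.0778]
orientation: [0.0, 0.695, 0.719, 0.0]
wrist_force: [-3.7, 2.3, 5.9]
finger_gap: 0.0236
```

Run:
```python
from h import *
import cv2
s=get_state();print(s['tcp_pos'],s['wrist_force'],s['finger_gap'])
im=read_camera("side")[:,:,::-1]; cv2.imwrite("pics/side4.png",cv2.resize(im[100:280,200:400],None,fx=3,fy=3))
```

```text
[0.54462072 0.23846838 0.07777436] [-3.68262202  2.26438039  5.87809908] 0.023617119720890027
```

View pics/side4.png

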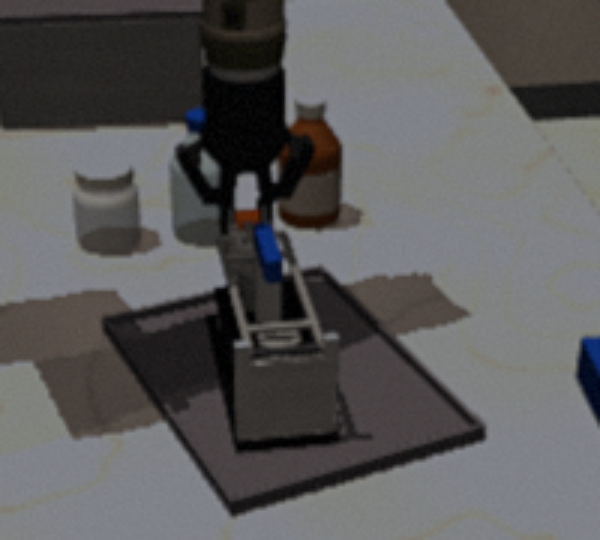

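The frame looks level and the force is rising. I press a little more to confirm it is seated.

>>> jog_arm:
  plan:
    - [0, 0, -0.001, 0, 0, 0]
    - [0, 0, -0.001, 0, 0, 0]
    - [0, 0, -0.001, 0, 0, 0]
    - [0, 0, 0, 0, 0, 0]
    - [0, 0, 0, 0, 0, 0]
    - [0, 0, 0, 0, 0, 0]
    - [0, 0, 0, 0, 0, 0]
    - [0, 0, 0, 0, 0, 0]
    - [0, 0, 0, 0, 0, 0]
    - [0, 0, 0, 0, 0, 0]

```text
clock: 9.3
tcp_pos: [0.5448, 0.2385, 0.0773]
orientation: [0.001, 0.695, 0.719, 0.001]
wrist_force: [-8.3, 0.2, 20.5]
finger_gap: 0.0232
```

The force went from 6 to 20 N for about 0.5 mm of travel, so the frame is seated. I ease off, open and rise.

>>> jog_arm:
  plan:
    - [0, 0, 0.001, 0, 0, 0]
    - [0, 0, 0.001, 0, 0, 0]
    - [0, 0, 0.001, 0, 0, 0]
    - [0, 0, 0.001, 0, 0, 0]
    - [0, 0, 0, 0, 0, 0]
    - [0, 0, 0, 0, 0, 0]
    - [0, 0, 0, 0, 0, 0]
    - [0, 0, 0, 0, 0, 0]
    - [0, 0, 0, 0, 0, 0]
    - [0, 0, 0, 0, 0, 0]

```text
clock: 10.3
tcp_pos: [0.5446, 0.2385, 0.0778]
orientation: [0.0, 0.695, 0.719, 0.0]
wrist_force: [-1.6, 3.1, 3.3]
finger_gap: 0.0233
```

>>> jog_arm:
  plan:
    - [0, 0, 0, 0, 0, 0]
    - [0, 0, 0, 0, 0, 0]
    - [0, 0, 0, 0, 0, 0]
    - [0, 0, 0, 0, 0, 0]
    - [0, 0, 0.01, 0, 0, 0]
    - [0, 0, 0.02, 0, 0, 0]
    - [0, 0, 0.03, 0, 0, 0]
    - [0, 0, 0.03, 0, 0, 0]
    - [0, 0, 0.03, 0, 0, 0]
    - [0, 0, 0.03, 0, 0, 0]
  hand: 0.6

```text
clock: 11.3
tcp_pos: [0.5443, 0.2383, 0.2298]
orientation: [0.0, 0.695, 0.719, 0.0]
wrist_force: [0.7, -0.2, -0.4]
finger_gap: 0.0511
```

Run:
```python
from h import *
import cv2
s=get_state();print(s['tcp_pos'],s['wrist_force'],s['finger_gap'],s['joint_pos'])
im=read_camera("side")[:,:,::-1]; cv2.imwrite("pics/side5.png",cv2.resize(im[100:280,200:400],None,fx=3,fy=3))
im=read_camera("top")[:,:,::-1]; cv2.imwrite("pics/top5f.png",im);cv2.imwrite("pics/top5.png",cv2.resize(cv2.convertScaleAbs(im[130:260,170:320],alpha=1.6),None,fx=5,fy=4.6,interpolation=2))
```

```text
[0.54433789 0.23831322 0.22983001] [ 0.74829153 -0.1810042  -0.36120405] 0.05110513679101413 [ 2.77733641e-01  3.50743125e-01  9.54743973e-02  1.31463250e+00
 -2.13063232e-04  1.81575795e+00]
```

View pics/side5.png

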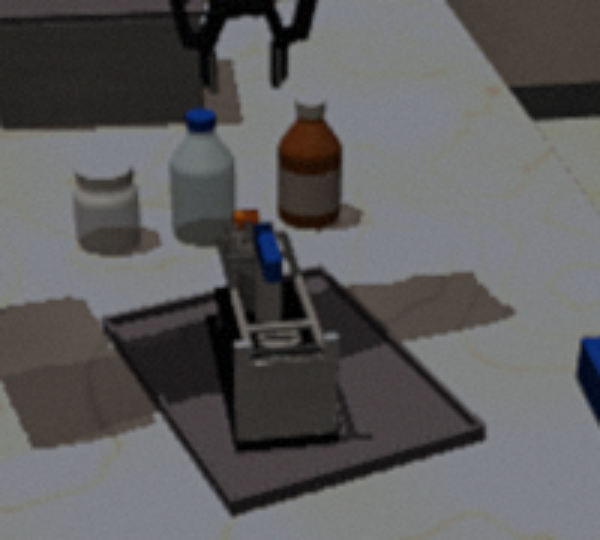

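View pics/top5.png

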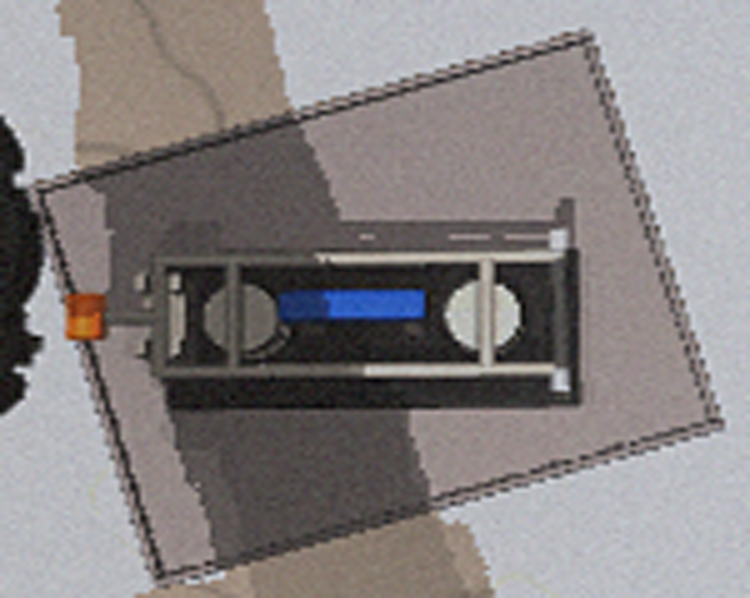

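The frame's end rod lies between the catch prongs at top crop (160,315). The handle is unmoved, spanning (280–425, 305). I go over the handle centre at about (0.547, 0.104) and descend.

>>> jog_arm:
  plan:
    - [0.0003, -0.0135, 0, 0, 0, 0]
    - [0.0003, -0.0135, 0, 0, 0, 0]
    - [0.0003, -0.0135, 0, 0, 0, 0]
    - [0.0003, -0.0135, 0, 0, 0, 0]
    - [0.0003, -0.0135, 0, 0, 0, 0]
    - [0.0003, -0.0135, 0, 0, 0, 0]
    - [0.0003, -0.0135, 0, 0, 0, 0]
    - [0.0003, -0.0135, 0, 0, 0, 0]
    - [0.0003, -0.0135, 0, 0, 0, 0]
    - [0.0003, -0.0135, 0, 0, 0, 0]

```text
clock: 12.4
tcp_pos: [0.5474, 0.1023, 0.2278]
orientation: [0.0, 0.695, 0.719, 0.0]
wrist_force: [0.4, -1.0, -0.3]
finger_gap: 0.0514
```

>>> jog_arm:
  plan:
    - [0, 0, -0.015, 0, 0, 0]
    - [0, 0, -0.015, 0, 0, 0]
    - [0, 0, -0.015, 0, 0, 0]
    - [0, 0, -0.015, 0, 0, 0]
    - [0, 0, -0.015, 0, 0, 0]
    - [0, 0, -0.015, 0, 0, 0]
    - [0, 0, -0.013, 0, 0, 0]
    - [0, 0, -0.01, 0, 0, 0]
    - [0, 0, 0, 0, 0, 0]
    - [0, 0, 0, 0, 0, 0]

```text
clock: 13.4
tcp_pos: [0.5475, 0.1033, 0.1149]
orientation: [0.0, 0.695, 0.719, 0.0]
wrist_force: [0.2, 0.4, 0.0]
finger_gap: 0.0512
```

Run:
```python
from h import *
import cv2
s=get_state();print(s['tcp_pos'],s['orientation'],s['wrist_force'],s['finger_gap'])
im=read_camera("side")[:,:,::-1]; cv2.imwrite("pics/side6.png",cv2.resize(im[100:280,200:400],None,fx=3,fy=3))
```

```text
[0.54752712 0.10331814 0.11486831] [3.04793033e-05 6.95433070e-01 7.18590873e-01 3.36350428e-05] [0.1813171  0.44111249 0.02404071] 0.05116145903821216
```

View pics/side6.png

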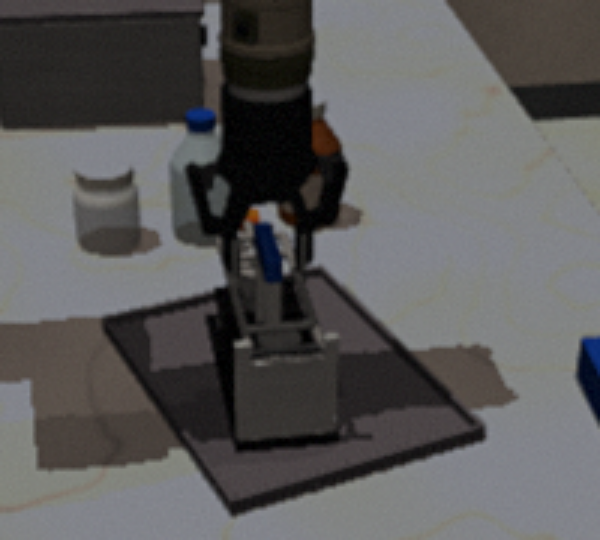

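The fingers straddle the blue bar and touch nothing. I raise 3 mm and close.

>>> jog_arm:
  plan:
    - [0, 0, 0.003, 0, 0, 0]
    - [0, 0, 0, 0, 0, 0]
    - [0, 0, 0, 0, 0, 0]
    - [0, 0, 0, 0, 0, 0]
    - [0, 0, 0, 0, 0, 0]
    - [0, 0, 0, 0, 0, 0]
    - [0, 0, 0, 0, 0, 0]
    - [0, 0, 0, 0, 0, 0]
    - [0, 0, 0, 0, 0, 0]
    - [0, 0, 0, 0, 0, 0]
  hand: 0
  force: 90

```text
clock: 14.45
tcp_pos: [0.5482, 0.1035, 0.1189]
orientation: [0.001, 0.695, 0.719, 0.001]
wrist_force: [-1.2, -0.8, 5.8]
finger_gap: 0.0145
```

>>> jog_arm:
  plan:
    - [0, 0, 0.001, 0, 0, 0]
    - [0, 0, 0.001, 0, 0, 0]
    - [0, 0, 0.001, 0, 0, 0]
    - [0, 0, 0.002, 0, 0, 0]
    - [0, 0, 0.002, 0, 0, 0]
    - [0, 0, 0.002, 0, 0, 0]
    - [0, 0, 0.002, 0, 0, 0]
    - [0, 0, 0.002, 0, 0, 0]
    - [0, 0, 0.001, 0, 0, 0]
    - [0, 0, 0, 0, 0, 0]

```text
clock: 15.45
tcp_pos: [0.5476, 0.1034, 0.132]
orientation: [0.0, 0.695, 0.719, 0.0]
wrist_force: [1.0, -0.7, -6.8]
finger_gap: 0.0147
```

Run:
```python
from h import *
import cv2
s=get_state();print(s['tcp_pos'],s['orientation'],s['wrist_force'],s['ft_torque'],s['finger_gap'])
im=read_camera("side")[:,:,::-1]; cv2.imwrite("pics/side7.png",cv2.resize(im[100:280,200:400],None,fx=3,fy=3))
```

```text
[0.54758529 0.10340555 0.1320067 ] [2.01727286e-04 6.95439633e-01 7.18584463e-01 2.14088119e-04] [ 1.00168832 -0.74047816 -6.83721173] [ 0.01718812 -0.01774034  0.01064765] 0.014692974621861428
```

View pics/side7.png

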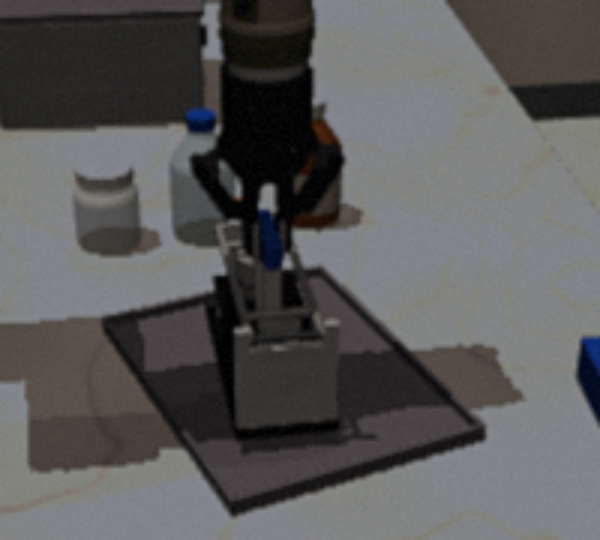

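The carrier is off the tray and level, carrying about 7–8 N, which matches 0.8 kg. I continue the lift.

>>> jog_arm:
  plan:
    - [0, 0, 0.002, 0, 0, 0]
    - [0, 0, 0.004, 0, 0, 0]
    - [0, 0, 0.006, 0, 0, 0]
    - [0, 0, 0.008, 0, 0, 0]
    - [0, 0, 0.008, 0, 0, 0]
    - [0, 0, 0.008, 0, 0, 0]
    - [0, 0, 0.008, 0, 0, 0]
    - [0, 0, 0.008, 0, 0, 0]
    - [0, 0, 0.006, 0, 0, 0]
    - [0, 0, 0.004, 0, 0, 0]

```text
clock: 16.5
tcp_pos: [0.5477, 0.1034, 0.1945]
orientation: [0.0, 0.695, 0.719, 0.0]
wrist_force: [-0.5, 0.4, -6.0]
finger_gap: 0.0149
```

>>> jog_arm:
  plan:
    - [0, 0, 0.005, 0, 0, 0]
    - [0, 0, 0.007, 0, 0, 0]
    - [0, 0, 0.008, 0, 0, 0]
    - [0, 0, 0.008, 0, 0, 0]
    - [0, 0, 0.008, 0, 0, 0]
    - [0, 0, 0.007, 0, 0, 0]
    - [0, 0, 0.005, 0, 0, 0]
    - [0, 0, 0.002, 0, 0, 0]
    - [0, 0, 0, 0, 0, 0]
    - [0, 0, 0, 0, 0, 0]

```text
clock: 17.5
tcp_pos: [0.5472, 0.1034, 0.2434]
orientation: [-0.0, 0.695, 0.719, -0.0]
wrist_force: [-0.6, 0.4, -7.4]
finger_gap: 0.0149
```

>>> jog_arm:
  plan:
    - [0, 0, 0, 0, 0, 0]
    - [0, 0, 0, 0, 0, 0]
    - [0, 0, 0, 0, 0, 0]
    - [0, 0, 0, 0, 0, 0]
    - [0, 0, 0, 0, 0, 0]
    - [0, 0, 0, 0, 0, 0]
    - [0, 0, 0, 0, 0, 0]
    - [0, 0, 0, 0, 0, 0]
    - [0, 0, 0, 0, 0, 0]
    - [0, 0, 0, 0, 0, 0]

```text
clock: 18.5
tcp_pos: [0.5474, 0.1034, 0.2437]
orientation: [0.0, 0.695, 0.719, 0.0]
wrist_force: [-0.2, 0.9, -7.1]
finger_gap: 0.0152
```

Run:
```python
from h import *
import cv2
s=get_state();print(s['tcp_pos'],s['orientation'],s['wrist_force'],s['ft_torque'],s['finger_gap'],abs(s['qvel']).max())
im=read_camera("side")[:,:,::-1]; cv2.imwrite("pics/side8.png",cv2.resize(im[60:280,200:400],None,fx=2.7,fy=2.7))
im=read_camera("top")[:,:,::-1]; cv2.imwrite("pics/top8.png",cv2.resize(im[100:300,80:320],None,fx=3,fy=3))
```

```text
[0.54741151 0.10340408 0.24372838] [3.84059101e-05 6.95442698e-01 7.18581556e-01 2.85024740e-05] [-0.23046132  0.9087444  -7.11976961] [-0.04480991 -0.01035517 -0.02140196] 0.01521058016651775 0.00676309761089948
```

View pics/side8.png

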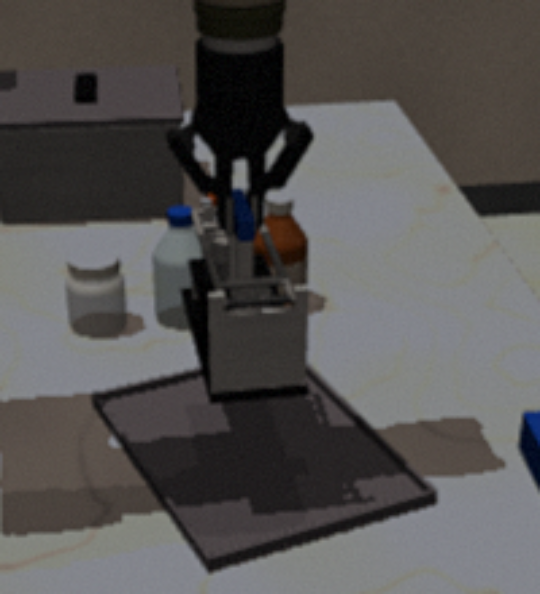

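View pics/top8.png

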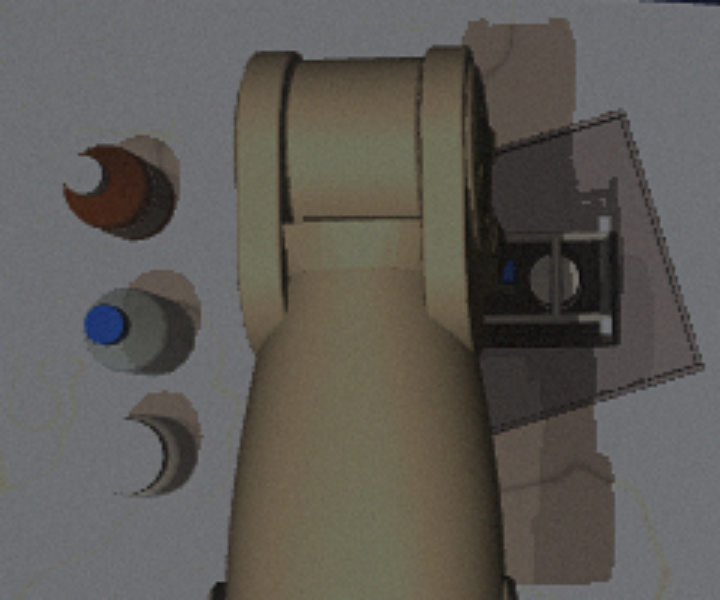

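Run:
```python
from h import *
c=calibration("side")
def pr(p):
    q=c["K"]@(c["world_to_cam"]@np.r_[p,1])[:3]; return ((q[:2]/q[2]+.5-[200,60])*2.7).round(0)
D=.125
u=np.array([-.029,.9996,0]);w=np.array([.9996,.029,0])
o=np.array([.5472,.1037,.005+D])
for n,x,y,z in(("knob",.134,0,.094),("near bottom L",-.108,-.045,0),("near bottom R",-.108,.045,0),("far base L",.108,-.045,.0),("handle far",.035,0,.144),("handle near",-.035,0,.144)):
    print(n,pr(o+u*x+w*y+np.array([0,0,z])))
```

```text
knob [218. 197.]
near bottom L [209. 405.]
near bottom R [308. 396.]
far base L [180. 295.]
handle far [233. 188.]
handle near [245. 218.]
```

Run:
```python
import cv2
im=cv2.imread("pics/side8.png"); cv2.imwrite("pics/side8c.png",cv2.resize(cv2.convertScaleAbs(im[160:420,160:340],alpha=1.8),None,fx=3,fy=2.3,interpolation=2))
```

```text
(no output)
```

View pics/side8c.png

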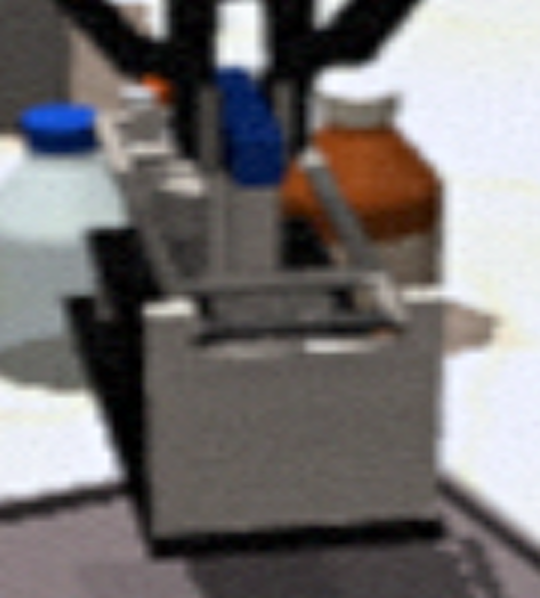

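The corners predicted for a level carrier match the picture: near bottom (209,405) against (210,402), and knob row 197 against about 198. It is level to about 1°, with the underside at about 0.13 m. I hand in.

```bash
python3 -c "
from workcell import *
print(hand_in()); s=get_state(); print(s['clock'],s['tcp_pos'],s['wrist_force'],s['finger_gap'])"
```

```text
the job is handed in; nothing more can be done
None
the job is handed in; nothing more can be done
```

I closed the frame, lifted the carrier by its blue handle, and handed in at about 18.6 s with the arm still holding it. `hand_in` reports no verdict, so these are my own checks.

- **Frame:** I pinched the orange knob and followed its arc down from about 1.03 rad. At the bottom the push went from 6 to 20 N for about 0.5 mm of travel. The top view then showed the end rod between the catch prongs and the carrier unmoved.
- **Lift:** I gripped the handle at 90 N and raised the carrier about 12.5 cm, so its underside is about 13 cm above the bench. The load was about 7 N, near the 0.8 kg expected, and the arm was still.
- **Level:** The corners predicted for a level carrier matched the side view to 2–5 pixels of the enlarged picture, or about 1°.
- **Other things on the bench:** In the last pictures the bottles and jar stood where they had been, and I saw nothing touching the carrier. The arm did not go near the other bystanders, and I did not re-check them.

**Checks that disagreed or were partial:**
- The finger gap read about 15 mm on the 16 mm bar.
- After the lift the arm hid the far half of the carrier from the top camera. There I saw only the hinge-side cell from above. The far cell and the catch I could check only from the side view, where nothing looked out of place.

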